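# Shoot the safety bolt of the blade chest

### The job

Lock the blade chest. With one fingertip press the long spring catch bar down and keep it down while the other fingertip pushes the bolt by its upright tab all the way home into the keeper; then let go, so that the catch springs back up and locks the bolt there. Lift nothing, and leave the loose things on and around the chest where they are.

Things in the scene. Friction and masses are not known exactly. Their poses are not given: they have to be found in the camera images.
- chest: Low grey-green steel chest, 240 (x) by 300 (y) by 70 mm high, fixed on the table. Origin: centre of its underside, z up; flat lid top at z = 70 mm. On the lid the catch bar (centre line x = -30 mm) and the bolt (x = +30 mm) lie side by side, both along the chest's y. Rod guides and keeper stand 19 mm above the lid; only tab and catch bar are higher.
- catch: Spring catch: flat dark steel bar, 26 (x) by 110 (y) by 6 mm. Origin: centre of its smooth top face (chest x -30, y -22 mm, 34 mm above the lid when up); axes as the chest's. Moves straight down only, wherever along it one presses; a fingertip may slide along it. Pressed 7 mm or more it frees the bolt. Let go part-way, it springs up into the next notch (every 13.3 mm) and blocks the bolt.
- catch_travel (a joint): How far the catch bar is pressed down, m: 0 sprung up, 0.012 fully down. Spring force 2 N at 0, rising to 5 N at 0.012.
- bolt: Bare steel round rod, 12 mm thick, 180 mm long, along the chest's y, with a notched side plate. Origin: foot of its upright tab on the rod's axis, 9 mm above the lid; axes as the chest's; at chest y = -25 mm when drawn back. Rod and plate reach only 15 mm above the lid, so a fingertip at the height of the pressed catch bar passes over them.
- tab (a point): Centre of the top edge of the bolt's upright flat tab, 58 mm above the lid, 24 mm above the unpressed catch bar. The tab is 22 mm wide (chest x) and 8 mm thick (chest y) and moves with the bolt; push on its face that looks to the chest's -y.
- keeper (a point): Centre of the top of the keeper, a steel block 34 (x) by 14 (y) by 19 mm on the lid at chest x +30, y +108 mm, which the rod's end enters. Two like guide blocks for the rod stand at y = -93 and +64 mm.
- bolt_travel (a joint): How far the bolt is slid towards the keeper (chest's +y), m: 0 drawn back (start), 0.040 fully home against its stop. Slides with about 1.5 N of friction. With the catch up it has only about 2 mm of play.
- weight: Small steel pattern weight with a knob, 42 mm diameter, 32 mm high, standing on the lid on the robot's side of the catch bar. Loose bystander, to be left alone. Origin: centre of its underside.
- jar: Small glass jar of eyelets, 38 mm diameter, 45 mm high, standing on the lid beyond the bolt. Loose bystander, to be left alone. Origin: centre of its underside.
- last: Wooden shoe last, 225 by 58 by 55 mm, on the table beside the chest (+y side). Loose bystander, to be left alone. Origin: centre of its underside.
- mug: White mug, 76 mm diameter, 85 mm high, on the table beside the chest. Loose bystander, to be left alone. Origin: centre of its underside.
- tape: Cardboard ring, 90 mm diameter, 25 mm high, on the table beyond the chest. Loose bystander, to be left alone. Origin: centre of its underside.
- hammer: Hammer lying on the table beside the chest (-y side). Loose bystander, to be left alone.
- driver: Screwdriver lying on the table between robot and chest. Loose bystander, to be left alone.

How it is judged:
On the way, in this order (a step that is already met when the one before it is completed fails the run):
1. the catch is pressed down while the bolt is still drawn back (value of joint catch_travel above 0.0065 m and value of joint bolt_travel below 0.004 m), for 0.1 s.
2. one finger pushes the bolt on its way while the other presses the catch (value of joint bolt_travel between 0.006 and 0.036 m and contact force between the fingers and bolt above 0.3 N and contact force between the fingers and catch above 0.5 N), for 0.05 s.
3. the bolt reaches home with the catch still held down (value of joint bolt_travel above 0.0365 m and value of joint catch_travel above 0.0055 m and contact force between the fingers and catch above 0.5 N), for 0.05 s.
At the end, for the whole second after the job is handed in: The bolt is home (at least 35.5 of its 40 mm) and at rest, the catch has sprung back up (within 2 mm of the top) (value of joint bolt_travel above 0.0355 m and value of joint catch_travel below 0.002 m and velocity of joint bolt_travel between -0.005 and 0.005 m/s); the robot touches nothing.
It fails at once if the catch springs up while the bolt is part-way (value of joint bolt_travel between 0.006 and 0.034 m and value of joint catch_travel below 0.005 m).
It fails at once if a loose bystander is lifted, carried or pushed by more than 15 mm (distance of any of weight, jar, last, hammer, mug, tape, driver from where it was at the start of the episode above 0.015 m).
It also fails if it takes over 32 s, if anything falls off the work surface, if the arm or the gripper's body presses on something with over 40 N, if the wrist force passes 120 N, or if a joint passes its speed limit or range.

### The arm

A 6-joint arm with a two-finger parallel gripper is mounted at the origin on the work surface. World frame = base frame: x ahead of the robot, y to its left, z up, the work surface at z = 0. Lengths are in m, angles in rad, forces in N, time in s.
With the tool pointing down it reaches from about 0.375 to 0.975 m from the base axis. Payload 3.8 kg.
Tool frame: the origin (TCP) lies at the very end of the fingers, on their centre line; the grasp point (between the pads) lies 19 mm behind it; z points along the fingers, y is the direction in which the jaws open and shut (so a half turn about z gives the same grasp; the last joint's range is limited). The gripper opens to 85 mm and grips with 20 to 120 N. Pads are 22 mm wide; open, the fingers measure 114 mm over their backs; the gripper's body (76 mm by 85 mm) begins 54 mm behind the grasp point. The pads swing forward as they close: fully open they stand 13 mm farther back than shut.
Start: joints at [1.184, 0.264, 1.604, -0, 1.274, -0.037], TCP at [0.231, 0.634, 0.231] pointing down, gripper open.
Joint ranges: [-2.63, 2.63], [-0.94, 2.18], [0.31, 2.57], [-1.31, 4.45], [0, 2.66], [-2.55, 2.55]. Speed limits (rad/s): [2.57, 2.57, 3.14, 3.14, 3.14, 3.14].

### API

Orientations are given as a rotation vector (axis times angle).
In Python, from workcell import status, read_camera, camera_info, order gives the robot as it stands.
- The arm moves only by the tool move_arm, never from a script. Its argument "deltas" is a list of rows, each a list of 3 entries, a list of its own where there are three numbers: the turn, a rotation vector about the world's x, y, z as a fraction of full scale, then the shift along the world's x, y, z as a fraction of full scale, then the closure, from -1 (fully open) to 1 (shut), so that 0 is half open. A call has 1 to 20 rows; each row is the pose to reach, as a shift and turn from the pose commanded when the call began; what a row does not reach only later rows make up. Full scale, the value 1, is 0.1 m for a shift and pi/2 rad for a turn. A row lasts 1/8 s, in which the tool goes at most 62.5 mm and 10.7 degrees, less where a joint would pass 70% of its speed; a pose out of reach is approached as far as the arm can. A call with a number of a shift or a turn outside -1 to 1 is refused whole. A call with a gripper value outside its range is refused whole. The fingers move at their own pace and stop on an object; "grip_force" is the grip in N (left out, the last holds). Time passes only in rows, so rows that repeat a pose let the fingers close. It gives the time, the measured TCP pose, the force and the opening at its end, in the units of the state.
- status.read_state(): the state, without advancing time (a new reading comes with each control period).
- read_camera(name): name is "scene" or "side" or "wrist"; returns (picture, depth): 384x512x3 uint8, red, green, blue; 384x512 float32, m along the optical axis (not along the pixel's ray), 0 where there is no reading.
- camera_info(name): a dict with "K" (3x3 intrinsics, pixels), "D" ([k1, k2, p1, p2, k3] as OpenCV has them; the pictures are not rectified), "R" (3x3) and "t" (3): a world point X has camera coordinates R X + t. Camera axes: x right, y down, z forward; pixel columns grow to the right and rows downward; lengths in m; the calibration is good to about 2 mm. A picture is of the moment at which its call begins: read the wrist's pose just before it. camera_info takes no time and is no camera call; for the wrist camera it gives the pose at the moment of the call.
- order.finish_job(): hands the job in, once; it reports no verdict.
The state is a dict: "time": time; "q": joint angles; "joint_vel": joint speeds; "joint_torque": joint torques, N m; "tool_pos": TCP position; "tcp_rot": TCP orientation; "wrist_force": force on the tool from outside, world axes, zero at the start; "torque": the same for the moment, N m; "width": opening from 0.0 (shut) to 1.0 (fully open).
Only numpy, scipy, OpenCV 4.12 (cv2) and the standard library are available. Lean on these libraries where they do the work, as an engineer would, in place of code of your own. Each camera call takes 0.05 s, during which the arm holds its last target. There are 200 camera calls.

## Working session

There is one attempt and no reset: what is moved stays moved. The work goes in short steps, Python scripts to look and compute and a tool call to move; the robot and the scene stay as the last step left them, time stands still between calls to the robot, and variables do not carry over. Pictures are saved under pics/ and viewed, about 8 in all and at most 12, crops included, and the job is handed in when it is done.

Besides the shell and the picture viewer there is one more tool, called after "Emit:" as name([rows], argument=value, ...), one row to a line, values as JSON. move_arm: Moves the arm, as the interface text tells. Its arguments: {"type":"object","properties":{"deltas":{"type":"array","items":{"type":"array"}},"grip_force":{"type":"number"}},"required":["deltas"]}

```bash
mkdir -p pics; ls
python3 - <<'E'
from workcell import status, read_camera, camera_info
import cv2, numpy as np
print(status.read_state())
for n in("scene","side"):
    p,d=read_camera(n); np.savez(n,p=p,d=d); cv2.imwrite(f"pics/{n}0.png",p[:,:,::-1])
    i=camera_info(n); print(n,{k:np.round(v,4).tolist() for k,v in i.items()})
E
```

```text
pics
{'time': 0.0, 'q': array([ 1.18412116e+00,  2.64752654e-01,  1.60537314e+00,  1.55491197e-05,
        1.27369760e+00, -3.68906060e-02]), 'joint_vel': array([ 1.51986549e-03,  9.01270652e-04, -2.67658054e-04,  8.24571996e-05,
        9.89895948e-04,  5.07632278e-04]), 'joint_torque': array([ 1.84389886e-03, -5.15092385e+01, -3.67326558e+01,  2.13273188e-05,
        1.26670586e-02, -1.44543662e-05]), 'tool_pos': array([0.23103506, 0.63345371, 0.22996283]), 'tcp_rot': array([-0.54656622, -3.09318942,  0.00342032]), 'wrist_force': array([ 0.1117652 , -0.3894329 ,  0.72967125]), 'torque': array([0.00474545, 0.02117759, 0.02668286]), 'width': 1.0001521600797112}
scene {'K': [[352.1618, 0.0, 254.5111], [0.0, 352.1618, 188.5528], [0.0, 0.0, 1.0]], 'D': [-0.0736, 0.0, 0.0, 0.0, 0.0], 'R': [[0.5603, 0.8281, -0.0177], [0.6498, -0.4527, -0.6106], [-0.5136, 0.3306, -0.7918]], 't': [-0.3777, -0.2969, 1.1639]}
side {'K': [[457.8296, 0.0, 251.7875], [0.0, 457.8296, 190.4701], [0.0, 0.0, 1.0]], 'D': [-0.0441, 0.0, 0.0, 0.0, 0.0], 'R': [[0.7556, -0.6549, 0.0138], [-0.497, -0.5869, -0.6392], [0.4267, 0.4761, -0.7689]], 't': [-0.3944, 0.3832, 1.1]}
```

View pics/scene0.png

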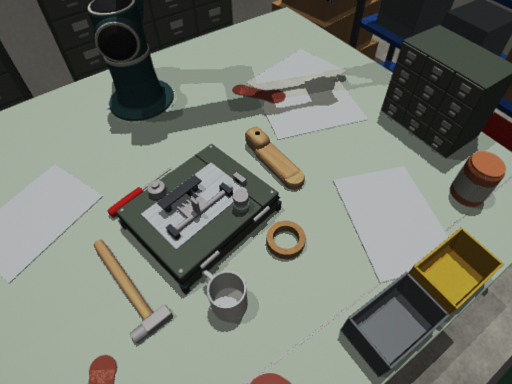

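View pics/side0.png

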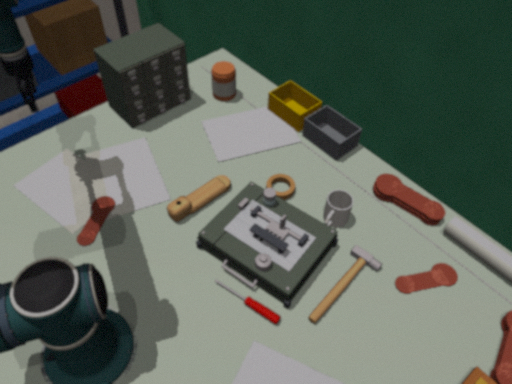

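The scene view shows the chest at about (200,212) and the side view at (268,240). The weight is on the robot's side, at scene (157,188), and the jar is at (240,200). Next I'll enlarge both.

```bash
cat > h.py <<'E'
import numpy as np, cv2
from workcell import status, read_camera, camera_info
def rays(info,px):
    K,D,R,t=[np.array(info[k],float) for k in("K","D","R","t")]
    u=cv2.undistortPoints(np.array(px,float).reshape(-1,1,2),K,D).reshape(-1,2)
    d=np.c_[u,np.ones(len(u))]@R
    return -R.T@t,d
def onplane(info,px,z):
    c,d=rays(info,px); return c+d*((z-c[2])/d[:,2])[:,None]
def depthpt(info,px,dep):
    c,d=rays(info,px); return c+d*np.array([dep[int(round(v)),int(round(u))] for u,v in px])[:,None]
def tri(i1,p1,i2,p2):
    a,da=rays(i1,p1);b,db=rays(i2,p2);out=[]
    for u,v in zip(da,db):
        s,*_=np.linalg.lstsq(np.c_[u,-v],b-a,rcond=None); P=a+u*s[0];Q=b+v*s[1]
        out.append(np.r_[(P+Q)/2,np.linalg.norm(P-Q)])
    return np.array(out)
def proj(info,X):
    return cv2.projectPoints(np.array(X,float).reshape(-1,1,3),cv2.Rodrigues(np.array(info["R"]))[0],np.array(info["t"]),np.array(info["K"]),np.array(info["D"]))[0].reshape(-1,2)
E
python3 - <<'E'
import numpy as np,cv2
a=np.load("scene.npz")["p"][135:290,105:290,::-1]; b=np.load("side.npz")["p"][175:305,190:345,::-1]
f=lambda p,s:cv2.convertScaleAbs(cv2.resize(p,None,fx=s,fy=s,interpolation=cv2.INTER_CUBIC),alpha=1.5)
A=f(a,4);B=f(b,4);cv2.imwrite("pics/A.png",A);cv2.imwrite("pics/B.png",B)
E
```

```text
(no output)
```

View pics/A.png

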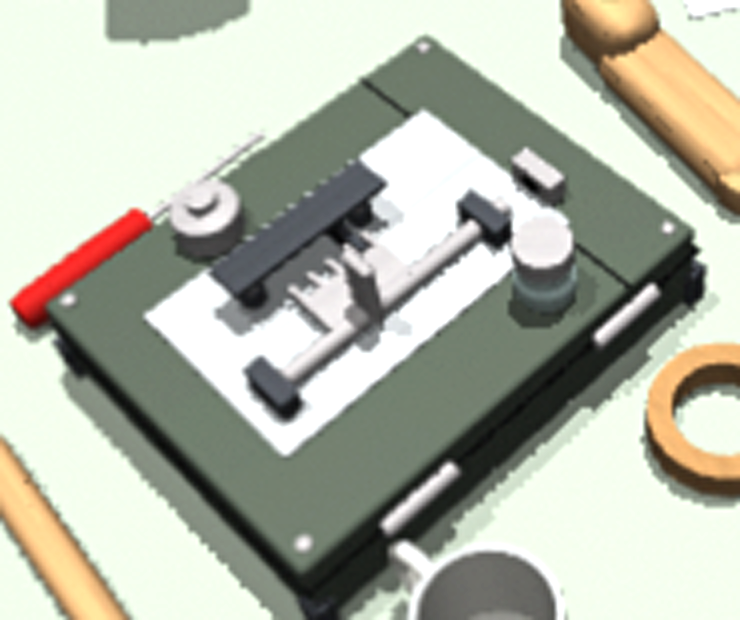

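View pics/B.png

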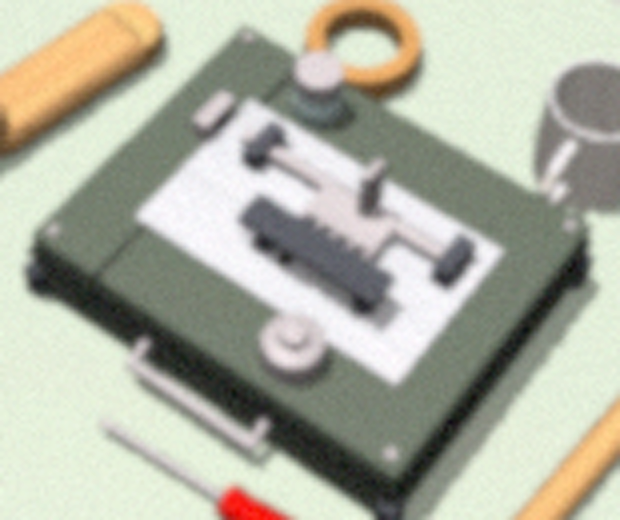

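Both crops are clear. The four lid rivets, the bar, the tab, the keeper, the weight and the jar are all visible in both views, so I'll triangulate.

Run:
```python
from h import *
si,di=camera_info("scene"),camera_info("side")
S=dict(r_mp=(424,47),r_pp=(668,228),r_pm=(303,543),r_mm=(68,299),bar_mp=(360,162),bar_pp=(385,183),bar_mm=(213,272),bar_pm=(243,291),tab=(358,258),keeper=(541,164),weight=(206,200),jar=(543,240))
D=dict(r_mp=(53,231),r_pp=(246,37),r_pm=(571,226),r_mm=(391,454),bar_mp=(241,217),bar_pp=(259,198),bar_mm=(365,292),bar_pm=(390,274),tab=(375,168),keeper=(213,108),weight=(294,330),jar=(318,70))
f=lambda p,o:np.array([(np.array(v)+.5)/4-.5+o for v in p.values()])
s,d=f(S,(105,135)),f(D,(190,175))
T=tri(si,s,di,d)
for k,v in zip(S,T): print(k,np.round(v*1000,1))
z=0.070
for n,i,p in(("scene",si,s),("side",di,d)):
    P=onplane(i,p[:4],z); c=P.mean(0); y=(P[0]+P[1]-P[2]-P[3])[:2]; print(n,"centre",c.round(4),"yaw(y axis)",np.degrees(np.arctan2(-y[0],y[1])), "size",np.linalg.norm(y)/2)
P=T[:4,:3]; c=P.mean(0); y=(P[0]+P[1]-P[2]-P[3])[:2]; x=(P[1]+P[2]-P[0]-P[3])[:2]
a=np.arctan2(-y[0],y[1]); b=np.arctan2(x[1],x[0]); print(c,np.degrees([a,b]))
w=(a+b)/2; R=np.array([[np.cos(w),-np.sin(w)],[np.sin(w),np.cos(w)]])
for k,v in zip(S,T): print(k,"chest mm",np.round((v[:2]-c[:2])@R*1000,1), round(v[2]*1000-70,1))
```

```text
r_mp [390.7  53.1  70.7   1.9]
r_pp [6.032e+02 9.820e+01 7.080e+01 1.000e-01]
r_pm [ 661.  -172.4   71.3    1.6]
r_mm [ 448.4 -217.2   72.2    1.5]
bar_mp [480.3 -37.1 102.6   2.1]
bar_pp [500.7 -31.9 100.    2. ]
bar_mm [ 502.4 -138.1  103.8    6.9]
bar_pm [ 524.4 -133.5  102.2    1.4]
tab [560.8 -77.3 128.7   3.5]
keeper [532.7  54.2  88.6   3.4]
weight [ 450.7 -123.3   98.9    1.2]
jar [597.1  16.4 114.    1.8]
scene centre [ 0.5246 -0.0588  0.07  ] yaw(y axis) 11.909597408372063 size 0.27645283766302126
side centre [ 0.5265 -0.0597  0.07  ] yaw(y axis) 12.175397206975058 size 0.2767195297527052
[ 0.52580221 -0.05956418  0.07125349] [12.05256362 11.94761604]
r_mp chest mm [-108.7  138.3] 0.7
r_pp chest mm [108.5 138.2] 0.8
r_pm chest mm [ 108.7 -138.4] 1.3
r_mm chest mm [-108.5 -138.1] 2.2
bar_mp chest mm [-39.8  31.5] 32.6
bar_pp chest mm [-18.8  32.3] 30.0
bar_mm chest mm [-39.2 -71.9] 33.8
bar_pm chest mm [-16.7 -72.1] 32.2
tab chest mm [ 30.5 -24.6] 58.7
keeper chest mm [ 30.4 109.8] 18.6
weight chest mm [-86.7 -46.7] 28.9
jar chest mm [85.5 59.4] 44.0
```

Triangulation gives chest centre ≈ (0.5255, −0.0592), yaw 12°, and all checks agree within about 2 mm. I'll move over at height with the jaw axis turned to the chest's x, tips about 60 mm apart.

Emit:
move_arm([
  [[0,0,-0.04],[0.19,-0.464,0],-0.08],
  [[0,0,-0.08],[0.38,-0.928,0],-0.08],
], grip_force=20)

```text
time: 0.35
tool_pos: [0.2692, 0.5402, 0.2303]
tcp_rot: [-0.741, -3.053, 0.002]
wrist_force: [1.2, -0.1, 1.0]
width: 0.605
```

Emit:
move_arm([
  [[0,0,-0.04],[0.19,-0.464,0],-0.08],
  [[0,0,-0.08],[0.38,-0.928,0],-0.08],
])

```text
time: 0.6
tool_pos: [0.3075, 0.4467, 0.2307]
tcp_rot: [-0.933, -3.0, 0.001]
wrist_force: [0.5, -0.4, -0.2]
width: 0.541
```

Emit:
move_arm([
  [[0,0,-0.04],[0.19,-0.464,0],-0.08],
  [[0,0,-0.08],[0.38,-0.928,0],-0.08],
])

```text
time: 0.85
tool_pos: [0.3454, 0.354, 0.2308]
tcp_rot: [-1.119, -2.935, 0.001]
wrist_force: [0.8, -0.3, 0.2]
width: 0.536
```

Emit:
move_arm([
  [[0,0,-0.04],[0.19,-0.464,0],-0.08],
  [[0,0,-0.08],[0.38,-0.928,0],-0.08],
])

```text
time: 1.1
tool_pos: [0.3834, 0.2612, 0.2309]
tcp_rot: [-1.301, -2.859, 0.0]
wrist_force: [0.5, 0.2, 0.7]
width: 0.542
```

Emit:
move_arm([
  [[0,0,-0.04],[0.19,-0.464,0],-0.08],
  [[0,0,-0.08],[0.38,-0.928,0],-0.08],
])

```text
time: 1.35
tool_pos: [0.4214, 0.1685, 0.231]
tcp_rot: [-1.478, -2.772, 0.0]
wrist_force: [1.4, 0.5, 0.0]
width: 0.538
```

Emit:
move_arm([
  [[0,0,-0.04],[0.19,-0.464,0],-0.08],
  [[0,0,-0.08],[0.38,-0.928,0],-0.08],
])

```text
time: 1.6
tool_pos: [0.4594, 0.0757, 0.231]
tcp_rot: [-1.65, -2.673, 0.0]
wrist_force: [0.2, 1.5, -0.6]
width: 0.541
```

Emit:
move_arm([
  [[0,0,-0.04],[0.19,-0.464,0],-0.08],
  [[0,0,-0.08],[0.38,-0.928,0],-0.08],
])

```text
time: 1.85
tool_pos: [0.4974, -0.0171, 0.231]
tcp_rot: [-1.815, -2.564, 0.0]
wrist_force: [0.9, 0.3, -0.2]
width: 0.544
```

Emit:
move_arm([
  [[0,0,-0.04],[0.19,-0.464,0],-0.08],
  [[0,0,-0.08],[0.38,-0.928,0],-0.08],
  [[0,0,-0.08],[0.38,-0.928,0],-0.08],
])

```text
time: 2.22
tool_pos: [0.5358, -0.1111, 0.2307]
tcp_rot: [-1.974, -2.443, 0.001]
wrist_force: [0.2, 0.9, 0.5]
width: 0.543
```

Run:
```python
from h import *
from scipy.spatial.transform import Rotation as Ro
s=status.read_state(); R=Ro.from_rotvec(s["tcp_rot"]).as_matrix()
print(s["time"],s["tool_pos"],s["width"],s["wrist_force"],s["q"]); print(R.round(3),np.degrees(np.arctan2(R[1,1],R[0,1])))
p,d=read_camera("wrist");i=camera_info("wrist")
cv2.imwrite("pics/w1.png",p[:,:,::-1]);np.savez("w1",p=p,d=d,**i)
c=np.array([.5255,-.0592]);w=np.radians(12);Rc=np.array([[np.cos(w),-np.sin(w)],[np.sin(w),np.cos(w)]])
print((s["tool_pos"][:2]-c)@Rc*1000)
for n,q in dict(tab=(30,-25,58),bar1=(-43,33,34),bar2=(-17,-77,34),weight=(-86.7,-46.7,32)).items():
    X=np.r_[c+Rc@np.array(q[:2])/1000,.07+q[2]/1000]; print(n,proj(i,X).round())
```

```text
2.225 [ 0.53583686 -0.11113617  0.23066196] 0.5428871770030244 [0.19686304 0.85156881 0.54665133] [-2.49591735e-01  2.31621765e-02  1.87857455e+00 -7.18308944e-04
  1.24041636e+00 -4.60920514e-01]
[[-0.21   0.978 -0.001]
 [ 0.978  0.21  -0.001]
 [-0.    -0.001 -1.   ]] 12.121600923394448
[ -0.6871651  -52.95039693]
tab [[295. 151.]]
bar1 [[200.  72.]]
bar2 [[235. 206.]]
weight [[153. 171.]]
```

View pics/w1.png

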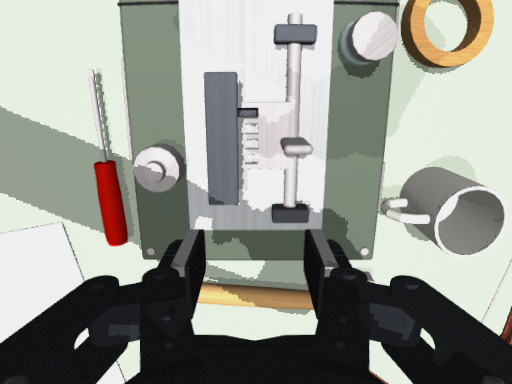

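The wrist view agrees. The bar spans (205–237, 72–205), the tab is at (296,147), and the half-open fingers line up with both, 13 mm behind the tab. I'll descend.

Emit:
move_arm([
  [[0,0,0],[0,0,-0.4],-0.08],
  [[0,0,0],[0,0,-0.8],-0.08],
  [[0,0,0],[0,0,-1.0],-0.08],
  [[0,0,0],[0,0,-1.0],-0.08],
])

```text
time: 2.78
tool_pos: [0.5328, -0.1064, 0.1289]
tcp_rot: [-1.964, -2.445, 0.003]
wrist_force: [0.2, -0.4, 0.3]
width: 0.542
```

Emit:
move_arm([
  [[0,0,0],[0,0,-0.08],-0.08],
  [[0,0,0],[0,0,-0.16],-0.08],
  [[0,0,0],[0,0,-0.2],-0.08],
  [[0,0,0],[0,0,-0.2],-0.08],
])

```text
time: 3.28
tool_pos: [0.5352, -0.1083, 0.1111]
tcp_rot: [-1.969, -2.447, 0.0]
wrist_force: [0.5, -0.2, -0.3]
width: 0.541
```

Emit:
move_arm([
  [[0,0,0],[0,0,-0.06],-0.08],
  [[0,0,0],[0,0,-0.06],-0.08],
  [[0,0,0],[0,0,-0.06],-0.08],
])

```text
time: 3.65
tool_pos: [0.5353, -0.1083, 0.1053]
tcp_rot: [-1.969, -2.448, 0.0]
wrist_force: [0.4, 0.3, 0.1]
width: 0.541
```

Emit:
move_arm([
  [[0,0,0],[0,0,-0.03],-0.08],
  [[0,0,0],[0,0,-0.03],-0.08],
  [[0,0,0],[0,0,-0.03],-0.08],
])

```text
time: 4.03
tool_pos: [0.5353, -0.1083, 0.1022]
tcp_rot: [-1.969, -2.448, 0.0]
wrist_force: [-0.1, -0.2, 0.1]
width: 0.535
```

Emit:
move_arm([
  [[0,0,0],[0,0,-0.03],-0.08],
  [[0,0,0],[0,0,-0.03],-0.08],
  [[0,0,0],[0,0,-0.03],-0.08],
])

```text
time: 4.4
tool_pos: [0.5356, -0.1084, 0.0995]
tcp_rot: [1.969, 2.447, 0.0]
wrist_force: [0.5, -0.0, 2.0]
width: 0.537
```

Contact comes at TCP z ≈ 0.100. I'll press on in small steps.

Emit:
move_arm([
  [[0,0,0],[0,0,-0.04],-0.08],
  [[0,0,0],[0,0,-0.04],-0.08],
  [[0,0,0],[0,0,-0.04],-0.08],
])

```text
time: 4.78
tool_pos: [0.5356, -0.1083, 0.0955]
tcp_rot: [1.969, 2.447, 0.0]
wrist_force: [0.2, -0.2, 2.8]
width: 0.541
```

Emit:
move_arm([
  [[0,0,0],[0,0,-0.03],-0.08],
  [[0,0,0],[0,0,-0.03],-0.08],
  [[0,0,0],[0,0,-0.03],-0.08],
])

```text
time: 5.15
tool_pos: [0.5356, -0.1084, 0.0925]
tcp_rot: [1.969, 2.447, 0.0]
wrist_force: [0.9, 0.5, 3.7]
width: 0.538
```

Run:
```python
from h import *
s=status.read_state(); print(s["time"],s["tool_pos"],s["wrist_force"],s["width"])
p,_=read_camera("scene");q,_=read_camera("side")
f=lambda p,s:cv2.convertScaleAbs(cv2.resize(p,None,fx=s,fy=s,interpolation=cv2.INTER_CUBIC),alpha=1.5)
A=f(p[150:260,135:260,::-1],3.2);B=f(q[175:285,200:325,::-1],3.2);cv2.imwrite("pics/c1.png",np.hstack([A,B]))
```

```text
5.15 [ 0.53560668 -0.10837762  0.09246376] [0.88267033 0.4565712  3.74820575] 0.5377162988785943
```

View pics/c1.png

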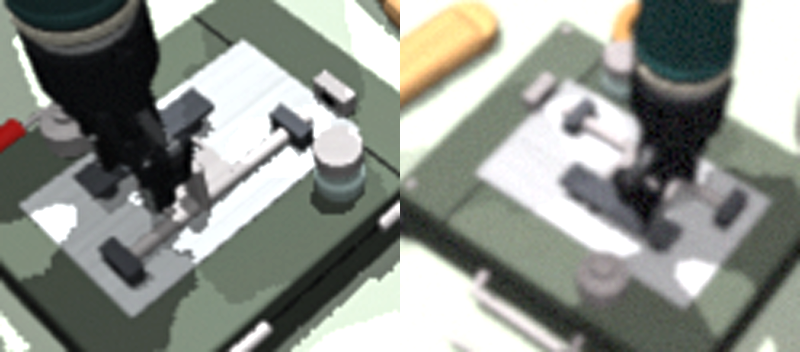

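The finger is on the bar (scene crop (150,160)) and the other sits just behind the tab at (200,185), with the bystanders clear. The force implies about 7 mm pressed. I'll go 2.5 mm deeper, then push along chest +y = (−0.208, 0.978).

Emit:
move_arm([
  [[0,0,0],[0,0,-0.025],-0.08],
  [[0,0,0],[0,0,-0.025],-0.08],
  [[0,0,0],[0,0,-0.025],-0.08],
])

```text
time: 5.62
tool_pos: [0.5356, -0.1084, 0.0899]
tcp_rot: [1.969, 2.447, 0.0]
wrist_force: [0.7, 0.7, 4.4]
width: 0.538
```

Emit:
move_arm([
  [[0,0,0],[-0.006,0.03,0],-0.08],
  [[0,0,0],[-0.0125,0.06,0],-0.08],
  [[0,0,0],[-0.019,0.09,0],-0.08],
  [[0,0,0],[-0.025,0.12,0],-0.08],
])

```text
time: 6.12
tool_pos: [0.5327, -0.0965, 0.0898]
tcp_rot: [1.969, 2.448, -0.001]
wrist_force: [-0.4, -4.9, 3.9]
width: 0.544
```

Emit:
move_arm([
  [[0,0,0],[-0.004,0.02,0],-0.08],
  [[0,0,0],[-0.008,0.04,0],-0.08],
])

```text
time: 6.38
tool_pos: [0.5318, -0.0923, 0.0898]
tcp_rot: [-1.969, -2.448, 0.001]
wrist_force: [0.9, -5.3, 4.5]
width: 0.538
```

Force is steady at about 5 N (bolt plus bar friction), so the bolt is sliding. I'll carry on.

Emit:
move_arm([
  [[0,0,0],[-0.006,0.03,0],-0.08],
  [[0,0,0],[-0.0125,0.06,0],-0.08],
  [[0,0,0],[-0.019,0.09,0],-0.08],
  [[0,0,0],[-0.025,0.12,0],-0.08],
  [[0,0,0],[-0.031,0.15,0],-0.08],
  [[0,0,0],[-0.038,0.18,0],-0.08],
  [[0,0,0],[-0.044,0.21,0],-0.08],
  [[0,0,0],[-0.05,0.24,0],-0.08],
])

```text
time: 7.38
tool_pos: [0.5269, -0.0681, 0.0897]
tcp_rot: [-1.969, -2.448, 0.0]
wrist_force: [0.3, -4.6, 3.8]
width: 0.537
```

Emit:
move_arm([
  [[0,0,0],[-0.004,0.02,0],-0.08],
  [[0,0,0],[-0.008,0.04,0],-0.08],
])

```text
time: 7.62
tool_pos: [0.5261, -0.0641, 0.0897]
tcp_rot: [-1.969, -2.448, 0.0]
wrist_force: [-0.0, -5.1, 4.7]
width: 0.539
```

Run:
```python
from h import *
s=status.read_state(); print(s["time"],s["tool_pos"],s["wrist_force"],s["width"])
c=np.array([.5255,-.0592]);w=np.radians(12);Rc=np.array([[np.cos(w),-np.sin(w)],[np.sin(w),np.cos(w)]])
print((s["tool_pos"][:2]-c)@Rc*1000)
p,_=read_camera("scene");q,_=read_camera("side")
f=lambda p,s:cv2.convertScaleAbs(cv2.resize(p,None,fx=s,fy=s,interpolation=cv2.INTER_CUBIC),alpha=1.5)
A=f(p[150:260,135:260,::-1],3.2);B=f(q[175:285,200:325,::-1],3.2);cv2.imwrite("pics/c2.png",np.hstack([A,B]))
```

```text
7.625 [ 0.52613581 -0.06412343  0.08972682] [-0.0155263  -5.13786677  4.69860606] 0.5393669945332498
[-0.40171694 -4.94803065]
```

View pics/c2.png

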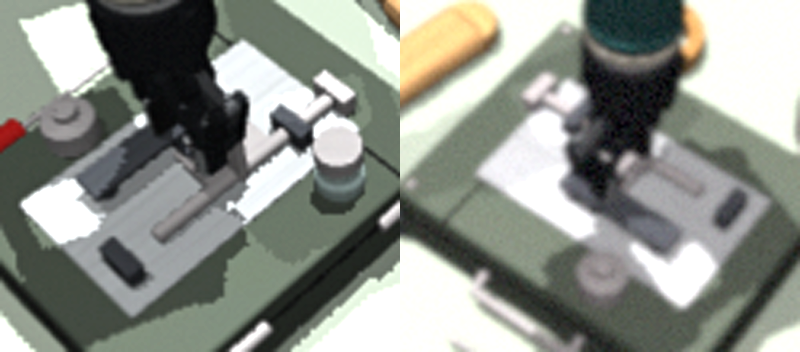

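The bolt has moved; its rear end is out of the guide (scene crop (160,232)) and its front reaches the keeper at (330,90). Travel is about 35 mm. I'll take the last millimetres in small steps until the stop shows in the force.

Emit:
move_arm([
  [[0,0,0],[-0.004,0.015,0],-0.08],
  [[0,0,0],[-0.006,0.03,0],-0.08],
])

```text
time: 7.98
tool_pos: [0.5256, -0.0613, 0.0898]
tcp_rot: [1.97, 2.448, -0.0]
wrist_force: [-0.1, -4.5, 3.9]
width: 0.542
```

Emit:
move_arm([
  [[0,0,0],[-0.002,0.01,0],-0.08],
  [[0,0,0],[-0.002,0.01,0],-0.08],
])

```text
time: 8.22
tool_pos: [0.5253, -0.0601, 0.0897]
tcp_rot: [-1.969, -2.447, -0.0]
wrist_force: [-0.3, -4.7, 4.1]
width: 0.537
```

Emit:
move_arm([
  [[0,0,0],[-0.002,0.01,0],-0.08],
  [[0,0,0],[-0.002,0.01,0],-0.08],
])

```text
time: 8.48
tool_pos: [0.5253, -0.0598, 0.0898]
tcp_rot: [1.969, 2.447, -0.001]
wrist_force: [-0.1, -6.7, 3.2]
width: 0.539
```

Emit:
move_arm([
  [[0,0,0],[-0.002,0.01,0],-0.08],
  [[0,0,0],[-0.002,0.01,0],-0.08],
  [[0,0,0],[-0.002,0.01,0],-0.08],
])

```text
time: 8.85
tool_pos: [0.5253, -0.0597, 0.0898]
tcp_rot: [1.968, 2.446, -0.002]
wrist_force: [1.1, -9.4, 1.7]
width: 0.543
```

The stop is confirmed: position is stalled at chest y ≈ 0, as expected for 40 mm, and the force is rising. I'll hold the catch, back off the tab a little, then raise.

Emit:
move_arm([
  [[0,0,0],[0.004,-0.02,0],-0.08],
  [[0,0,0],[0.008,-0.04,0],-0.08],
  [[0,0,0],[0.008,-0.04,0],-0.08],
])

```text
time: 9.22
tool_pos: [0.5255, -0.0612, 0.0896]
tcp_rot: [-1.969, -2.446, -0.002]
wrist_force: [-0.4, 2.6, 4.1]
width: 0.544
```

Emit:
move_arm([
  [[0,0,0],[0,0,0.08],-0.08],
  [[0,0,0],[0,0,0.16],-0.08],
  [[0,0,0],[0,0,0.4],-0.08],
  [[0,0,0],[0,0,0.7],-0.08],
  [[0,0,0],[0,0,1.0],-0.08],
  [[0,0,0],[0,0,1.0],-0.08],
])

```text
time: 9.98
tool_pos: [0.5279, -0.0629, 0.1929]
tcp_rot: [1.966, 2.443, 0.004]
wrist_force: [0.4, -0.2, 1.2]
width: 0.544
```

Emit:
move_arm([
  [[0,0,0],[0,-0.4,0.4],-0.08],
  [[0,0,0],[0,-1,0.8],-0.08],
  [[0,0,0],[0,-1,0.8],-0.08],
  [[0,0,0],[0,-1,0.8],-0.08],
])

```text
time: 10.48
tool_pos: [0.5253, -0.1625, 0.2687]
tcp_rot: [-1.97, -2.445, 0.0]
wrist_force: [-0.4, 0.2, -0.3]
width: 0.539
```

Run:
```python
from h import *
s=status.read_state(); print(s["time"],s["tool_pos"],s["wrist_force"],s["width"])
p,_=read_camera("scene");q,_=read_camera("side");w,_=read_camera("wrist")
f=lambda p,s:cv2.convertScaleAbs(cv2.resize(p,None,fx=s,fy=s,interpolation=cv2.INTER_CUBIC),alpha=1.5)
A=f(p[140:265,120:265,::-1],2.7);B=f(q[175:300,195:340,::-1],2.7);cv2.imwrite("pics/c3.png",np.hstack([A,B]))
```

```text
10.475 [ 0.52525537 -0.16250682  0.26866691] [-0.37365181  0.24767552 -0.28516689] 0.5391229231168709
```

View pics/c3.png

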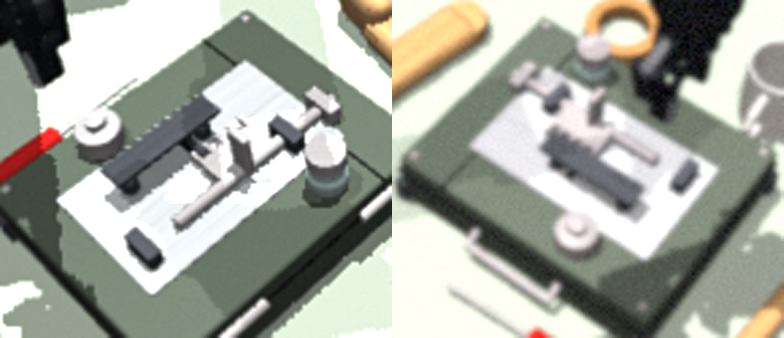

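The rod is in the keeper and the bar looks raised. I'll check both numerically.

Run:
```python
from h import *
si,di=camera_info("scene"),camera_info("side")
S=dict(tab=(237,128),bar_pp=(219,107),bar_pm=(124,186),weight=(96,119),jar=(326,141))
D=dict(tab=(207,95),bar_pp=(167,137),bar_pm=(249,186),weight=(183,229),jar=(202,46))
f=lambda p,o:np.array([(np.array(v)+.5)/2.7-.5+o for v in p.values()])
T=tri(si,f(S,(120,140)),di,f(D,(195,175)))
c=np.array([.5258,-.0596]);w=np.radians(12);R=np.array([[np.cos(w),-np.sin(w)],[np.sin(w),np.cos(w)]])
for k,v in zip(S,T): print(k,np.round((v[:2]-c)@R*1000,1),round(v[2]*1000-70,1),"gap",round(v[3]*1000,1))
```

```text
tab [28.6 14.2] 60.6 gap 6.3
bar_pp [-18.8  28.9] 32.1 gap 10.3
bar_pm [-16.3 -72. ] 28.9 gap 0.0
weight [-91.9 -47.2] 26.5 gap 3.9
jar [84.1 59.4] 49.8 gap 6.4
```

The tab has moved about 39 mm. The bar is back at its earlier height (29–32 mm, against 30–32 mm before), and the weight and jar are in place. I'll hand in.

```bash
python3 -c "
from workcell import order,status
print(order.finish_job()); print(status.read_state()['time'])"
```

```text
the job is handed in; nothing more can be done
None
the job is handed in; nothing more can be done
```

The bolt is home and the catch has sprung back up over it, as far as my cameras and force readings show. I handed the job in at about 10.6 s of the 32 s allowed, and no verdict was reported.

**What I did:** I set the fingers about half open and pressed the catch bar down about 10 mm with one fingertip, judged from contact height and spring force. With the bar held down, the other fingertip pushed the tab until the bolt stopped. There the position stalled and the push force rose from about 5 to 9 N. I then backed off the tab slightly, raised the fingers and moved clear.

**Last checks:**
- **Bolt:** the tab measured 39 mm further along than at the start, and the rod's end is in the keeper.
- **Catch:** the bar's corners measured 29–32 mm above the lid. That matches the 30–32 mm measured before pressing, so the bar is up, though this is only good to a few millimetres.
- **Contact:** wrist force was near zero, so the robot was touching nothing.
- **Weight and jar:** the jar measured within about 2 mm of its start. The weight read about 5 mm off, which is within the measuring error and well under the 15 mm limit.
- **Other loose things:** I did not measure these again. The arm never came near them, and those visible in the last pictures looked unmoved.

**Disagreement:** the last triangulation was rough, with the two views' rays missing each other by up to 10 mm because the pixels were read by eye from crops. The position at the bolt's stop agrees with the full 40 mm of travel.

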